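# Hang the stray ring spanner back on its peg

### The arm

A 6-joint arm with a two-finger parallel gripper is mounted at the origin on the work surface. World frame = base frame: x ahead of the robot, y to its left, z up, the work surface at z = 0. Lengths are in mm, angles in rad, forces in N, time in s.
With the tool pointing down it reaches from about 350 to 775 mm from the base axis. Payload 7.3 kg.
Tool frame: the origin (TCP) lies on the centre line of the jaws, within the pads' length; the fingertips stand 14 mm ahead of it and the grasp point (between the pads) lies 5 mm behind it; z points along the fingers, y is the line along which they close (so a half turn about z gives the same grasp; the last joint's range is limited). The gripper opens to 92 mm and grips with 3 to 60 N. Pads are 19 mm wide; open, the fingers measure 130 mm over their backs; the gripper's body (75 mm by 190 mm) begins 47 mm behind the grasp point.
Start: joints at [-1.259, 0.342, 1.524, -0, 1.275, -0.146], TCP at [232.061, -470.947, 240.741] pointing down, gripper open.
Joint ranges: [-2.53, 2.53], [-0.77, 2.02], [0.04, 2.7], [-1, 4.14], [0.28, 2.66], [-3.11, 3.11]. Speed limits (rad/s): [2.57, 2.57, 3.14, 3.14, 3.14, 3.14].

### API

Orientations are given as [roll, pitch, yaw] about the fixed x, y, z axes, in that order (R = Rz(yaw) Ry(pitch) Rx(roll)).
In Python, from plant import get_obs, capture, bot, spot_in, trace, pinpoint gives the robot as it stands.
- The arm moves only by the tool play_rows, never from a script. Its argument "rows" is a list of rows, each a list of 2 entries, a list of its own where there are three numbers: the shift along the world's x, y, z in units of 3 cm (1.0 is 3 cm), then the turn, a rotation vector about the world's x, y, z in units of 8 degrees (1.0 is 8 degrees). A call has 1 to 12 rows; each row shifts and turns the commanded pose from where the row before left it; what a row does not reach is not made up. A row lasts 1/8 s, in which the tool goes at most 62.5 mm and 10.7 degrees, less where a joint would pass 70% of its speed; a pose out of reach is approached as far as the arm can. A call with a number of a shift or a turn outside -1 to 1 is refused whole. A call with a gripper value outside its range is refused whole. "hand" is the opening, from -1 (shut) to 1 (fully open), set as the call begins (left out, the last holds). The fingers move at their own pace and stop on an object; the grip force is fixed at half the most. Time passes only in rows, so rows that do not move let the fingers close. It gives the time, the measured TCP pose, the force, the opening and the grip force at its end, in the units of the state.
- get_obs(): the state, without advancing time (a new reading comes with each control period).
- capture(name): name is "scene" or "top"; returns a dict with "frame" (420x560x3 uint8, red, green, blue), "fov_y" (degrees; the focal length in pixels is half the picture's height over the tangent of half this angle, whatever the lens; pixels are square), "cx", "cy" (the principal point, pixels), "rvec" (rotation vector, rad) and "tvec" (3), from world to camera coordinates, as OpenCV has them. Camera axes: x right, y down, z forward; pixel columns grow to the right and rows downward; lengths in mm; the calibration is good to about 2 mm. A picture is of the moment at which its call begins. There is no depth.
- bot.close_job(): hands the job in; it is judged then, once.
Trained networks look in the newest picture that a camera, given by its name, has taken for a name from the list of things; names that differ only in an ending like _2 or _b are one class to them, and where a whole thing is asked for, a point or a joint stands for the part that bears it (a point fixed in the world has none). Each returns a list of dicts, best first, with "p" (0 to 1); they miss things now and then, are a little off and sometimes report something else, mostly with a low value. They report only what shows in the picture. A call takes as long as a camera call. They do not tell look-alikes from the thing itself.
- spot_in(query, camera): "at" ([row, column] in pixels, amid what is visible of it).
- trace(query, camera): "mask" (420x560 bool, what is visible of it) and "at" ([row, column] in pixels, amid what is visible of it).
- pinpoint(query, camera): "at" ([row, column] in pixels: a listed point, or the origin of a listed thing).
The state is a dict: "time": time; "joint_positions": joint angles; "dq": joint speeds; "tau": joint torques, N m; "tool_pos": TCP position; "tcp_rot": TCP orientation; "contact_force": force on the tool from outside, world axes, zero at the start; "moment": the same for the moment, N m; "grip_width": finger opening in mm; "finger_force": force on a finger pad.
Only numpy, scipy, OpenCV 4.12 (cv2) and the standard library are available. Lean on these libraries where they do the work, as an engineer would, in place of code of your own. Each camera call takes 0.05 s, during which the arm holds its last target. There are 200 camera calls.

### The job

The orange ring spanner has been shoved under the low pale metal riser, with only its eye sticking out. Get it out and hang it by its eye on the slanting peg with the orange collar, pushed all the way down the peg to the collar, and let go of it. Leave the other things on the bench where they are.

Things in the scene. Friction and masses are not known exactly. Their poses are not given: they have to be found in the camera images.
- spanner: Ring spanner, 200 long, 12 thick, about 0.17 kg: steel ring eye (outer diameter 38, through hole 17), steel neck 14 wide, 10 thick at x 19 to 60, orange handle 24 wide, 12 thick at x 60 to 181 mm. Origin: eye's centre, on the underside. x runs from eye to handle, z is the hole's axis. Starts flat on the bench, z up, handle under the riser, eye's centre 24 to 46 mm out from its front edge.
- spanner_eye (a point): Centre of the spanner's eye, in the middle of its thickness (6 mm above the body's origin).
- spanner_tail (a point): Free end of the spanner's handle, 181 mm from the eye's centre.
- orange_peg: Fixed steel rod, diameter 12, round end, slanting up at 62 degrees from level, from the orange stand. Origin: on its axis, on the face of its orange collar (diameter 30) where the eye rests, 205 mm high. z: outward along the rod, tip at 103 mm; x: square to it, back and up towards the upright; y level. Eye's centre is at z = 6 mm when home; the handle then points to -x.
- orange_stand: Fixed stand: base plate 130 x 110 x 12 mm (centre at x = 20 mm), grey upright plate 50 wide, 12 thick, 342 mm high with an orange band round its top. Origin: on the bench under the middle of the upright; its front, where the peg sticks out, faces -x. Peg's root: front face, 170 mm high.
- blue_stand: A like stand with a blue band and a blue collar, which may be in either of the two places; a blue-handled spanner, fixed to it, already hangs on its peg.
- riser: Fixed low pale metal riser: slab 240 deep (x), 300 wide (y), 12 thick, top 52 mm above the bench, 40 mm free under it; closed at sides and back, open at its front edge, x = -120 mm. Origin: on the bench under its centre. A bin and a pile of panels stand on its rear part (x above -30 mm).
- screw_bin: Blue open bin of screws, 120 x 130 x 55 mm, on the riser. Origin: centre of its underside.
- panels: Pile of four black front panels, 120 x 90 x 35 mm, on the riser. Origin: centre of its underside.
- board_a: Green circuit board with components, 80 x 50 x 22 mm. Origin: centre of its underside.
- board_b: Another such circuit board, 80 x 50 x 22 mm. Origin: centre of its underside.
- connector: Black connector, 28 mm square body with a round snout, 63 mm long and 26 high, on the bench in front of the riser, beside the spanner. Origin: under the centre of the square body; x along the snout.
Things that resemble listed ones, but are neither listed nor needed, are in the scene too. There is more than one size of the spanner; the one meant has the size given above.

How it is judged (in metres and radians):
On the way, in this order (a step that is already met when the one before it is completed fails the run):
1. the spanner is drawn right out from under the riser (x of spanner_tail in the frame of riser below -0.125 m), for 0.1 s.
2. the orange peg is through the spanner's eye (x of spanner_eye in the frame of orange_peg between -0.009 and 0.009 m and y of spanner_eye in the frame of orange_peg between -0.009 and 0.009 m and z of spanner_eye in the frame of orange_peg between 0 and 0.085 m), for 0.1 s.
At the end, for the whole second after the job is handed in: The spanner hangs at rest with the orange-collared peg through its eye, the eye's centre within 9 mm of the peg's axis each way and less than 16 mm up the peg from the collar's face (6 mm when fully home), released; no other loose thing has been moved by more than 30 mm (x of spanner_eye in the frame of orange_peg between -0.009 and 0.009 m and y of spanner_eye in the frame of orange_peg between -0.009 and 0.009 m and z of spanner_eye in the frame of orange_peg between 0 and 0.016 m and linear speed of spanner below 0.03 m/s); the robot touches nothing.
It fails at once if another thing on the bench was shifted by more than 30 mm (distance of any of screw_bin, panels, board_a, board_b, connector from where it was at the start of the episode above 0.03 m).
It also fails if it takes over 67 s, if anything falls off the work surface, if the arm or the gripper's body presses on something with over 40 N, if the wrist force passes 120 N, or if a joint passes its speed limit or range.

## Working session

There is one attempt and no reset: what is moved stays moved. The work goes in short steps, Python scripts to look and compute and a tool call to move; the robot and the scene stay as the last step left them, time stands still between calls to the robot, and variables do not carry over. Pictures are saved under pics/ and viewed, at most 10 in all, crops included, and the job is handed in when it is done.

Besides the shell and the picture viewer there is one more tool, called after ">>>" as name([rows], argument=value, ...), one row to a line, values as JSON. play_rows: Moves the arm, as the interface text tells. Shifts and turns lie within -1 to 1; 1 stands for 3 cm of shift or 8 degrees of turn. Its arguments: {"type":"object","properties":{"rows":{"type":"array"},"hand":{"type":"number"}},"required":["rows"]}

```bash
ls; mkdir -p pics; cat > h.py <<'E'
import numpy as np, cv2
from plant import get_obs, capture, bot, spot_in, trace, pinpoint
def cam(c):
    f=210/np.tan(np.radians(c["fov_y"])/2)
    K=np.array([[f,0,c["cx"]],[0,f,c["cy"]],[0,0,1]]);R=cv2.Rodrigues(np.array(c["rvec"],float))[0];t=np.array(c["tvec"],float).reshape(3)
    return K,R,t
def ray(c,at):
    K,R,t=cam(c);d=R.T@np.linalg.inv(K)@np.array([at[1],at[0],1.]);return -R.T@t,d/np.linalg.norm(d)
def onz(c,at,z):
    o,d=ray(c,at);return o+d*(z-o[2])/d[2]
def tri(rs):
    A=sum(np.eye(3)-np.outer(d,d) for o,d in rs);b=sum((np.eye(3)-np.outer(d,d))@o for o,d in rs);p=np.linalg.solve(A,b)
    return p,[round(float(np.linalg.norm((np.eye(3)-np.outer(d,d))@(p-o))),1) for o,d in rs]
def proj(c,p):
    K,R,t=cam(c);q=K@(R@np.array(p,float)+t);return q[1]/q[2],q[0]/q[2]
E
python3 - <<'E'
from h import *
ims=[]
for n in ("scene","top"):
    c=capture(n); ims.append(c["frame"]); K,R,t=cam(c); print(n,c["fov_y"],c["cx"],c["cy"],(-R.T@t).round(),R[2].round(2))
    cv2.imwrite(f"pics/{n}0.png",cv2.resize(c["frame"][:,:,::-1],(800,600)))
    for q in ("spanner","orange_stand","blue_stand","riser","connector","board_a"):
        print(q,[(np.round(x["at"]).tolist(),round(x["p"],2)) for x in spot_in(q,n)][:4])
    for q in ("spanner_eye","orange_peg","orange_stand","blue_stand","riser","connector"):
        print("pin",q,[(np.round(x["at"],1).tolist(),round(x["p"],2)) for x in pinpoint(q,n)][:4])
E
```

```text
pics
scene 56.81458759218097 283.51703386660125 214.00409647249998 [1187.  134.  807.] [-0.73 -0.14 -0.67]
spanner [([302.0, 252.0], 0.68), ([253.0, 210.0], 0.65), ([186.0, 219.0], 0.63)]
orange_stand [([319.0, 338.0], 0.95)]
blue_stand [([296.0, 453.0], 0.76), ([247.0, 323.0], 0.34)]
riser [([251.0, 178.0], 0.71), ([255.0, 215.0], 0.68)]
connector [([300.0, 185.0], 0.67), ([252.0, 320.0], 0.63)]
board_a [([260.0, 405.0], 0.76), ([243.0, 354.0], 0.49)]
pin spanner_eye [([304.0, 227.4], 0.76), ([187.5, 236.6], 0.75), ([256.5, 218.0], 0.69)]
pin orange_peg [([266.5, 330.6], 0.59)]
pin orange_stand [([331.5, 328.3], 0.83)]
pin blue_stand [([318.9, 437.5], 0.78), ([207.8, 162.6], 0.46)]
pin riser [([245.6, 169.3], 0.87)]
pin connector [([303.9, 190.4], 0.51)]
top 53.70098844271063 283.00953521211994 212.71048666381586 [ 399.  -30. 1171.] [ 0.08  0.01 -1.  ]
spanner [([154.0, 294.0], 0.86), ([313.0, 376.0], 0.73), ([202.0, 344.0], 0.58)]
orange_stand [([134.0, 219.0], 0.95), ([214.0, 385.0], 0.16)]
blue_stand [([159.0, 128.0], 0.93), ([180.0, 427.0], 0.35)]
riser [([215.0, 382.0], 0.85)]
connector [([150.0, 352.0], 0.5), ([180.0, 424.0], 0.26)]
board_a [([248.0, 210.0], 0.76), ([238.0, 162.0], 0.61)]
pin spanner_eye [([316.3, 351.8], 0.66), ([159.9, 317.1], 0.63), ([203.2, 338.1], 0.43)]
pin orange_peg [([125.6, 223.3], 0.65), ([144.6, 225.6], 0.37)]
pin orange_stand [([144.2, 225.8], 0.89)]
pin blue_stand [([169.5, 137.1], 0.95)]
pin riser [([211.2, 397.8], 0.88), ([247.7, 211.1], 0.6)]
pin connector [([151.9, 346.6], 0.56)]
```

View pics/scene0.png

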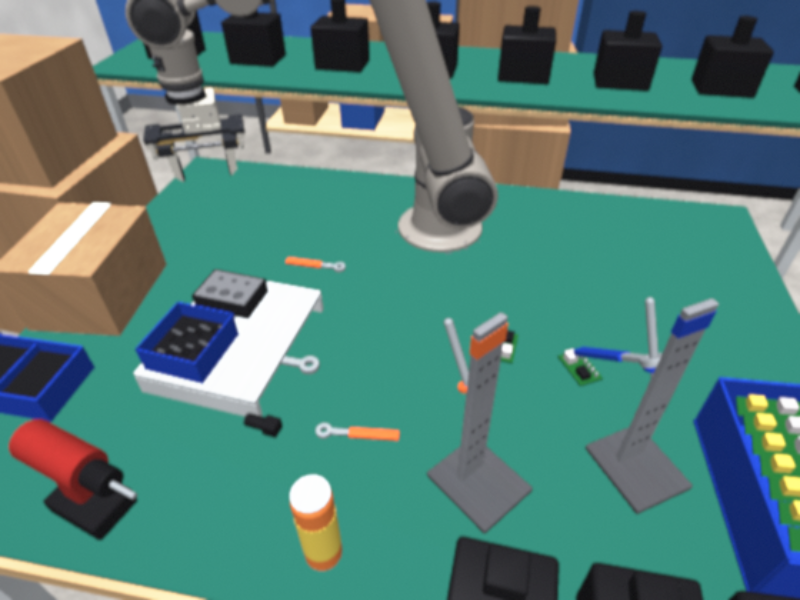

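View pics/top0.png

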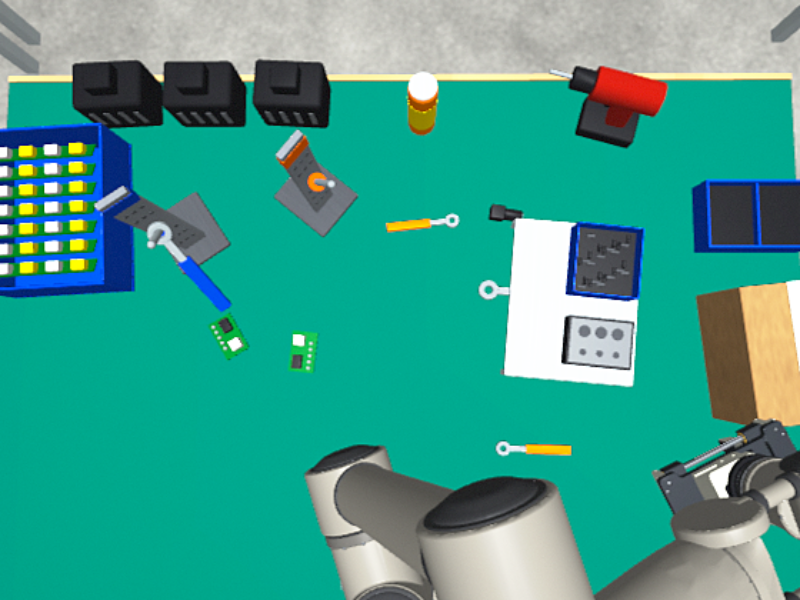

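The pictures show the three orange look-alikes (pixels in 560x420). The one under the riser has its eye at top (203,341), scene (256,218). A short spanner lies at top (154,294), scene (302,252), and another at top (313,376), scene (186,219); both are fully in the open. I choose the one under the riser. The orange stand is at top (134,219), scene (319,338).

```bash
python3 - <<'E'
from h import *
S=capture("scene");T=capture("top")
def crop(c,r,q,w=80,h=60): 
    return cv2.resize(c["frame"][r:r+h,q:q+w,::-1],(400,300),interpolation=cv2.INTER_CUBIC)
# tiles: scale 5
a=np.vstack([np.hstack([crop(S,225,180),crop(T,172,315)]),np.hstack([crop(S,212,295),crop(T,85,183)])])
cv2.imwrite("pics/crop1.png",a)
for q in ("spanner_eye","orange_stand","riser","connector","orange_peg"):
    s=pinpoint(q,"scene");t=pinpoint(q,"top")
    for x in s[:3]:
        for y in t[:3]:
            p,e=tri([ray(S,x["at"]),ray(T,y["at"])])
            if max(e)<12: print(q,p.round(1),e,round(x["p"],2),round(y["p"],2))
m=trace("orange_stand","top")[0]["mask"]
print(get_obs()["tool_pos"],get_obs()["tcp_rot"])
E
```

```text
spanner_eye [ 200.2 -210.8    1.9] [4.1, 4.1] 0.64 0.73
spanner_eye [ 514.8 -176.6   14.3] [0.1, 0.1] 0.48 0.61
orange_stand [687.  150.6  -9.4] [4.4, 4.4] 0.95 0.8
riser [ 493.3 -337.1   -1.4] [0.6, 0.6] 0.86 0.71
connector [ 672.1 -199.9  -18.3] [1.7, 1.7] 0.67 0.6
orange_peg [675.  128.6 201.8] [2.2, 2.2] 0.67 0.52
[ 232.05431924 -470.95077876  240.72104225] [3.14152022e+00 5.51754318e-06 4.57774104e-01]
```

View pics/crop1.png

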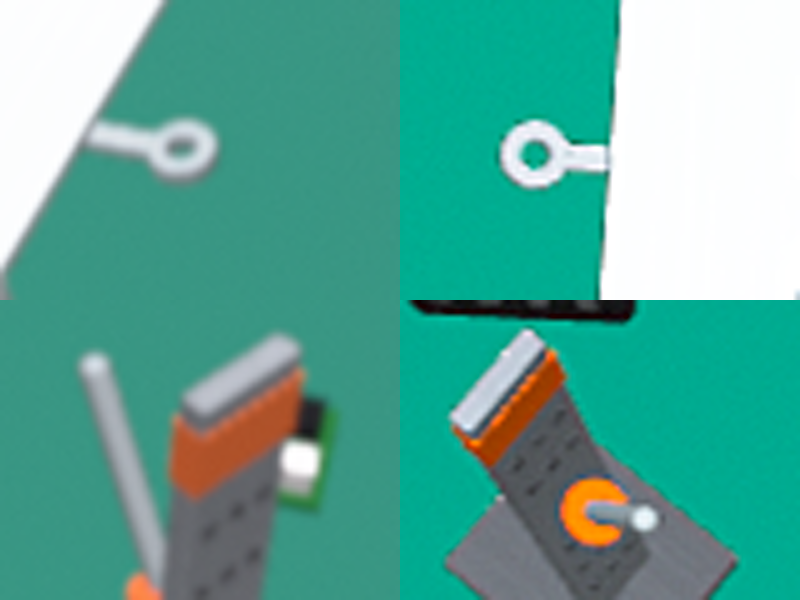

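```bash
cat > fit.py <<'E'
from h import *
from scipy.optimize import least_squares
S=capture("scene");T=capture("top")
def cS(x,y): return np.array([212+(y-300+.5)/5-.5,295+(x+.5)/5-.5])
def cT(x,y): return np.array([85+(y-300+.5)/5-.5,183+(x-400+.5)/5-.5])
def f8(x,y): return np.array([(y+.5)*.7-.5,(x+.5)*.7-.5])
c62,s62=np.cos(np.radians(62)),np.sin(np.radians(62))
# collar centre: root at front face x=-6,z=170 ; face at z=205
L=35/s62; col=np.array([-6-L*c62,0,205]); pz=np.array([-c62,0,s62])
tip=col+97*pz
obs=[(S,cS(95,363),tip),(T,cT(645,519),tip),(T,cT(594,511),col),
 (T,cT(528,330),(6,-25,342)),(T,cT(545,347),(-6,-25,342)),(T,cT(467,432),(-6,25,342)),(T,cT(451,415),(6,25,342)),
 (T,cT(736,562),(-45+0*1,-55,12)),
 (S,cS(275,337),0),(S,cS(298,345),0),(S,cS(200,418),0),(S,cS(185,400),0),
 (S,f8(429,474),1),(S,f8(486,528),1),(S,f8(531,490),1),(T,f8(322,235),1),(T,cT(446,562),1),(T,cT(736,562),1)]
tops=[(a,b,342) for a in(6,-6) for b in(25,-25)]; bases=[(a,b,12) for a in(-45,85) for b in(55,-55)]
def W(p,v): c,s=np.cos(p[2]),np.sin(p[2]); return np.array([p[0]+c*v[0]-s*v[1],p[1]+s*v[0]+c*v[1],v[2]])
def res(p,ret=False):
    r=[]
    for k,(c,at,v) in enumerate(obs):
        if k in(3,4,5,6): v=0
        if k==7: v=1
        vs=tops if isinstance(v,int) and v==0 else bases if isinstance(v,int) else [v]
        d=[np.array(proj(c,W(p,q)))-at for q in vs]; r.append(min(d,key=np.linalg.norm))
    return np.array(r) if ret else np.ravel(r)
b=least_squares(res,[687,150,np.radians(48)],x_scale=[10,10,.1],loss="soft_l1")
p=b.x; print(p[:2].round(1),np.degrees(p[2]).round(1)); print(np.linalg.norm(res(p,True),axis=1).round(1))
print("col",W(p,col).round(1),"tip",W(p,tip).round(1)); np.save("stand.npy",p)
t2,e=tri([ray(S,obs[0][1]),ray(T,obs[1][1])]); print("tip tri",t2.round(1),e)
# eye
ts=(T,np.array([172+(153.5)/5-.5,315+(135.5)/5-.5]));ss=(S,np.array([225+(148.5)/5-.5,180+183.5/5-.5]))
print("eye",tri([ray(*ts),ray(*ss)]),onz(*ts,8).round(1),onz(*ss,8).round(1))
nk=np.array([172+(157)/5-.5,315+(203)/5-.5]); d=onz(T,nk,10)-onz(*ts,10); print("axis deg",np.degrees(np.arctan2(d[1],d[0])),d)
print("riser front",[onz(T,f8(*q),52).round(1) for q in((515,219),(505,376),(634,385))],"edge near eye",onz(T,[172+153/5,315+212/5],52).round(1))
E
python3 fit.py
```

```text
[693.7 145.7] 50.5
[1.4 0.3 0.6 1.3 1.3 0.7 0.7 1.5 2.  1.8 1.6 1.6 2.9 2.4 2.7 1.  0.9 1.5]
col [678.  126.8 205. ] tip [649.1  91.6 290.6]
tip tri [648.8  91.  293.7] [0.5, 0.5]
eye (array([ 518.09686499, -181.29523362,   10.04624451]), [0.3, 0.3]) [ 518.2 -181.3    8. ] [ 516.4 -182.4    8. ]
axis deg -92.9404383930628 [-1.94239415e+00 -3.78151996e+01 -2.27373675e-13]
riser front [array([ 648.3, -227.8,   52. ]), array([ 350.1, -205.5,   52. ]), array([ 334. , -445.6,   52. ])] edge near eye [ 512.6 -218.2   52. ]
```

>>> play_rows([
  [[0.95, 0.965, 0], [0, 0, 0.76]],
  [[0.95, 0.965, 0], [0, 0, 0.76]],
  [[0.95, 0.965, 0], [0, 0, 0.76]],
  [[0.95, 0.965, 0], [0, 0, 0.76]],
  [[0.95, 0.965, 0], [0, 0, 0.76]],
  [[0.95, 0.965, 0], [0, 0, 0.76]],
  [[0.95, 0.965, 0], [0, 0, 0.76]],
  [[0.95, 0.965, -0.5], [0, 0, 0.76]],
  [[0.95, 0.965, -1], [0, 0, 0.76]],
  [[0.95, 0.965, -1], [0, 0, 0.76]],
  [[0, 0, -1], [0, 0, 0]],
  [[0, 0, 0], [0, 0, 0]],
], hand=0.5)

```text
time: 3.55
tool_pos: [515.9, -180.4, 133.7]
tcp_rot: [-3.137, -0.002, 1.52]
contact_force: [-1.2, -0.4, -0.3]
grip_width: 69.3
finger_force: 0.0
```

>>> play_rows([
  [[0.05, -0.03, -1], [0, 0, 0]],
  [[0, 0, -1], [0, 0, 0]],
  [[0, 0, -1], [0, 0, 0]],
  [[0, 0, -0.6], [0, 0, 0]],
  [[0, 0, -0.25], [0, 0, 0]],
  [[0, 0, 0], [0, 0, 0]],
  [[0, 0, 0], [0, 0, 0]],
])

```text
time: 4.42
tool_pos: [519.2, -182.9, 21.4]
tcp_rot: [3.14, 0.001, 1.519]
contact_force: [-0.5, 1.1, -0.5]
grip_width: 68.4
finger_force: 0.0
```

>>> play_rows([
  [[0, 0, 0], [0, 0, 0]],
  [[0, 0, 0], [0, 0, 0]],
  [[0, 0, 0], [0, 0, 0]],
  [[0, 0, 0], [0, 0, 0]],
  [[0, 0, 0], [0, 0, 0]],
  [[0, 0, 0], [0, 0, 0]],
], hand=-1)

```text
time: 5.18
tool_pos: [518.6, -182.3, 20.3]
tcp_rot: [3.141, 0.0, 1.519]
contact_force: [-0.2, 1.3, 1.7]
grip_width: 35.3
finger_force: 30.0
```

>>> play_rows([
  [[0.01, 0.2, 0], [0, 0, 0]],
  [[0.02, 0.4, 0], [0, 0, 0]],
  [[0.03, 0.6, 0], [0, 0, 0]],
  [[0.04, 0.7, 0], [0, 0, 0]],
  [[0.04, 0.7, 0], [0, 0, 0]],
  [[0.04, 0.7, 0], [0, 0, 0]],
  [[0.04, 0.7, 0], [0, 0, 0]],
  [[0.04, 0.7, 0], [0, 0, 0]],
  [[0.04, 0.7, 0], [0, 0, 0]],
  [[0.03, 0.6, 0], [0, 0, 0]],
  [[0.02, 0.4, 0], [0, 0, 0]],
  [[0, 0, 0], [0, 0, 0]],
])

```text
time: 6.68
tool_pos: [528.9, 11.2, 20.3]
tcp_rot: [-3.142, -0.001, 1.52]
contact_force: [-0.4, 3.4, 3.4]
grip_width: 35.7
finger_force: 30.0
```

```bash
python3 - <<'E'
from h import *
print(get_obs()["tool_pos"])
S=capture("scene");T=capture("top")
crop=lambda c,r,q:cv2.resize(c["frame"][r:r+105,q:q+140,::-1],(400,300),interpolation=cv2.INTER_CUBIC)
cv2.imwrite("pics/pull1.png",np.hstack([crop(S,200,180),crop(T,150,230)]))
for q in("spanner_eye","spanner_tail"):
  for n in("scene","top"): print(q,n,[(np.round(x["at"],1).tolist(),round(x["p"],2)) for x in pinpoint(q,n)][:4])
E
```

```text
[528.94280664  11.21786872  20.28540728]
spanner_eye scene [([301.0, 223.2], 0.82), ([186.7, 235.8], 0.5)]
spanner_eye top [([314.0, 350.9], 0.77), ([159.6, 316.9], 0.55), ([184.9, 419.7], 0.54)]
spanner_tail scene [([255.7, 221.6], 0.81), ([305.9, 277.6], 0.63), ([180.5, 199.5], 0.55)]
spanner_tail top [([316.1, 399.0], 0.85), ([201.6, 338.7], 0.79), ([157.3, 267.8], 0.5)]
```

View pics/pull1.png

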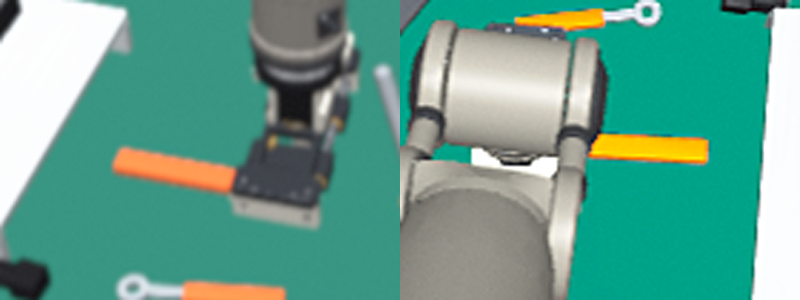

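```bash
python3 - <<'E'
from h import *
T=capture("top");S=capture("scene")
print(tri([ray(T,[201.6,338.7]),ray(S,[255.7,221.6])]))
t=onz(T,[201.6,338.7],6);print(t)
m=cv2.inRange(cv2.cvtColor(T["frame"],cv2.COLOR_RGB2HSV),(8,150,120),(30,255,255)); m[:, :295]=0;m[:180]=0;m[230:]=0
ys,xs=np.nonzero(m);P=np.array([onz(T,(y,x),12)[:2] for y,x in zip(ys,xs)]);r=cv2.fitLine(P.astype(np.float32),cv2.DIST_L2,0,.01,.01).ravel()
print(r,np.degrees(np.arctan2(r[1],r[0])),P[:,1].min())
e=np.array([528.9,11.2]); print(np.linalg.norm(t[:2]-e))
E
```

```text
(array([ 519.0273495 , -169.83608577,    7.43765227]), [3.4, 3.4])
[ 520.1153962  -173.36868961    6.        ]
[ 8.3306823e-03  9.9996531e-01  5.1971320e+02 -1.1670054e+02] 89.522675 -758.4367242507284
184.77762432082517
```

>>> play_rows([
  [[0, 0, 0], [0, 0, 0]],
  [[0, 0, 0], [0, 0, 0]],
  [[0, 0, 0], [0, 0, 0]],
  [[0, -0.4, 0], [0, 0, 0]],
  [[-0.03, -0.5, 0], [0, 0, 0]],
  [[-0.04, -0.5, 0], [0, 0, 0]],
  [[-0.04, -0.5, 0], [0, 0, 0]],
  [[-0.03, -0.4, -0.06], [0, 0, 0]],
  [[0, -0.2, -0.06], [0, 0, 0]],
  [[0, 0, 0], [0, 0, 0]],
], hand=0.3)

```text
time: 8.32
tool_pos: [524.7, -65.7, 16.4]
tcp_rot: [-3.141, -0.0, 1.518]
contact_force: [-0.5, 0.4, -0.2]
grip_width: 59.8
finger_force: 0.0
```

>>> play_rows([
  [[0, 0, 0], [0, 0, 0]],
  [[0, 0, 0], [0, 0, 0]],
  [[0, 0, 0], [0, 0, 0]],
  [[0, 0, 0], [0, 0, 0]],
  [[0, 0, 0], [0, 0, 0]],
  [[0, 0, 0], [0, 0, 0]],
  [[0, 0, 0], [0, 0, 0]],
], hand=-1)

```text
time: 9.2
tool_pos: [524.9, -65.2, 16.7]
tcp_rot: [3.141, -0.0, 1.519]
contact_force: [0.7, 0.9, -0.1]
grip_width: 23.8
finger_force: 30.0
```

>>> play_rows([
  [[0, 0, 0.5], [0, 0, 0]],
  [[0, 0, 0.8], [0, 0, 0]],
  [[0, 0, 0.8], [0, 0, -0.76]],
  [[0, 0, 0.8], [0, 0, -0.76]],
  [[0, 0, 0.8], [0, 0, -0.76]],
  [[0, 0, 0.8], [0, 0, -0.76]],
  [[0, 0, 0.8], [0, 0, -0.76]],
  [[0, 0, 0.8], [0, 0, -0.76]],
  [[0, 0, 0.8], [0.4, -0.33, 0]],
  [[0, 0, 0.8], [0.5, -0.412, 0]],
  [[0, 0, 0.8], [0.5, -0.412, 0]],
  [[0, 0, 0.6], [0.5, -0.412, 0]],
])

```text
time: 10.7
tool_pos: [524.5, -65.4, 291.6]
tcp_rot: [3.139, -0.347, 0.884]
contact_force: [-0.3, -0.0, -2.1]
grip_width: 23.7
finger_force: 30.0
```

>>> play_rows([
  [[0.3, 0.4, 0], [0.5, -0.412, 0]],
  [[0.5, 0.6, 0], [0.3, -0.247, 0]],
  [[0.5, 0.7, 0], [0, 0, 0]],
  [[0.5, 0.7, 0], [0, 0, 0]],
  [[0.4, 0.5, 0], [0, 0, 0]],
  [[0, 0, 0], [0, 0, 0]],
  [[0, 0, 0], [0, 0, 0]],
])

```text
time: 11.58
tool_pos: [590.5, 21.4, 289.6]
tcp_rot: [3.141, -0.488, 0.883]
contact_force: [0.1, 0.1, -1.4]
grip_width: 23.7
finger_force: 30.0
```

```bash
python3 - <<'E'
from h import *
from scipy.spatial.transform import Rotation as Ro
o=get_obs();p=o["tool_pos"];R=Ro.from_euler("xyz",o["tcp_rot"]).as_matrix()
print(p,R.round(3),o["joint_positions"])
s=np.load("stand.npy");f=-np.array([np.cos(s[2]),np.sin(s[2]),0]);pz=f*.4695+np.array([0,0,.8829]);u=f*.8829-np.array([0,0,.4695])
print("pz",pz,"u",u)
rem=Ro.align_vectors([-pz,-np.cross(pz,u)],[R[:,2],R[:,1]])[0].as_rotvec(degrees=True);print("rem a",rem)
rem=Ro.align_vectors([-pz,np.cross(pz,u)],[R[:,2],R[:,1]])[0].as_rotvec(degrees=True);print("rem b",rem)
S=capture("scene");T=capture("top")
for n in("scene","top"):
  for q in("spanner_eye","spanner_tail","orange_peg"): print(q,n,[(np.round(x["at"],1).tolist(),round(x["p"],2)) for x in pinpoint(q,n)][:4])
crop=lambda c,r,q:cv2.resize(c["frame"][r:r+105,q:q+140,::-1],(400,300),interpolation=cv2.INTER_CUBIC)
cv2.imwrite("pics/st1.png",cv2.resize(np.hstack([crop(S,190,250),crop(T,80,180)]),(800,300)))
E
```

```text
[590.4908853   21.37382623 289.60309739] [[ 0.561  0.772  0.298]
 [ 0.682 -0.635  0.362]
 [ 0.469  0.    -0.883]] [-0.3265962   0.29960148  1.54765131  0.49890934  1.15823768  0.18965088]
pz [-0.29879249 -0.36215093  0.8829    ] u [-0.56188262 -0.68102888 -0.4695    ]
rem a [-53.68792997 -65.13116573 158.89051566]
rem b [ 0.04858909 -0.01774801 -0.08316863]
spanner_eye scene [([210.1, 309.7], 0.79), ([300.5, 225.4], 0.7), ([242.9, 167.6], 0.69)]
spanner_tail scene [([304.3, 279.7], 0.85), ([183.5, 200.5], 0.71)]
orange_peg scene [([267.9, 328.9], 0.59)]
spanner_eye top [([318.0, 350.2], 0.72), ([131.0, 235.6], 0.61), ([132.9, 235.6], 0.29)]
spanner_tail top [([130.5, 234.5], 0.66), ([316.2, 396.9], 0.63)]
orange_peg top [([122.8, 220.9], 0.59)]
```

View pics/st1.png

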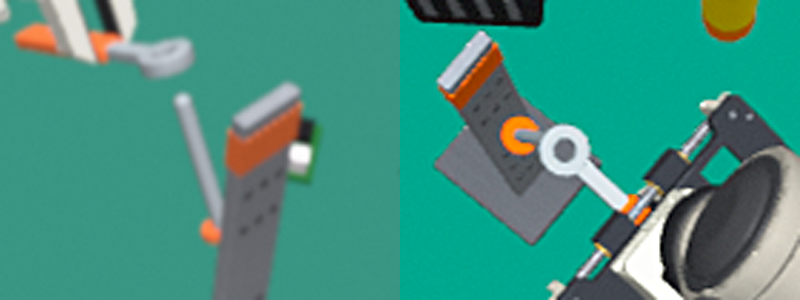

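The eye is above the peg tip: hole at top (132,238), scene (209,308). Tip at scene (224,314). Now the residual.

```bash
python3 - <<'E'
from h import *
from scipy.spatial.transform import Rotation as Ro
o=get_obs();p=o["tool_pos"]
S=capture("scene");T=capture("top")
s=np.load("stand.npy");f=-np.array([np.cos(s[2]),np.sin(s[2]),0]);pz=f*.4695+np.array([0,0,.8829]);u=f*.8829-np.array([0,0,.4695]);y=np.cross(pz,-u)
Ek=p-u*76-pz*10.7; tip=np.array([649.1,91.6,290.6]);tip2=np.array([648.8,91,293.7])
st=(209.2,308.1);tt=(132.2,237.75)
E,e=tri([ray(S,st),ray(T,tt)])
print("E kin",Ek.round(1),"E vis",E.round(1),e)
for n,a in(("kin",Ek),("vis",E)):
  for b in(tip,tip2): d=a-b; print(n,"x",(-d@u).round(1),"y",(d@y).round(1),"z",(d@pz).round(1))
print("proj kin",np.round(proj(S,Ek),1),np.round(proj(T,Ek),1))
print("tip proj S,T",np.round(proj(S,tip),1),np.round(proj(T,tip),1),"y",y)
big=lambda c,r,q:cv2.resize(c["frame"][r:r+40,q:q+40,::-1],(400,400),interpolation=cv2.INTER_CUBIC)
cv2.imwrite("pics/st2.png",np.hstack([big(S,195,290),big(T,112,215)]))
E
```

```text
E kin [636.7  77.  315.9] E vis [633.9  76.1 316.6] [0.8, 0.8]
kin x -5.0 y 0.3 z 31.3
kin x -5.9 y 0.4 z 28.3
vis x -6.9 y 1.8 z 33.1
vis x -7.8 y 2.0 z 30.1
proj kin [210.5 308. ] [131.1 237. ]
tip proj S,T [225.5 314.1] [128.6 231.7] y [-7.71310259e-01  6.36369238e-01 -2.77555756e-17]
```

View pics/st2.png

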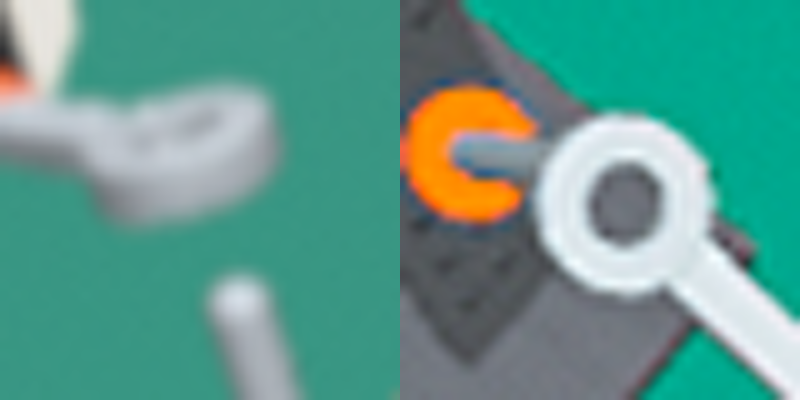

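>>> play_rows([
  [[0.13, 0.13, -0.13], [0, 0, 0]],
  [[0.13, 0.13, -0.13], [0, 0, 0]],
  [[0, 0, 0], [0, 0, 0]],
  [[0, 0, 0], [0, 0, 0]],
  [[0, 0, 0], [0, 0, 0]],
])

```text
time: 12.7
tool_pos: [598.7, 29.4, 281.9]
tcp_rot: [3.141, -0.489, 0.882]
contact_force: [0.1, -0.2, -2.9]
grip_width: 23.8
finger_force: 30.0
```

```bash
python3 - <<'E'
from h import *
o=get_obs();p=o["tool_pos"];S=capture("scene");T=capture("top")
s=np.load("stand.npy");f=-np.array([np.cos(s[2]),np.sin(s[2]),0]);pz=f*.4695+np.array([0,0,.8829]);u=f*.8829-np.array([0,0,.4695]);y=np.cross(pz,-u)
E=p-u*76-pz*10.7
tip=tri([ray(S,(224.3,313.5)),ray(T,(128.6,231.6))])[0]
for b in (tip,):
  d=E-b; print("tip",b.round(1),"x",(-d@u).round(1),"y",(d@y).round(1),"z",(d@pz).round(1))
print(p,o["contact_force"])
big=lambda c,r,q:cv2.resize(c["frame"][r:r+40,q:q+40,::-1],(400,400),interpolation=cv2.INTER_CUBIC)
cv2.imwrite("pics/st3.png",np.hstack([big(S,195,290),big(T,112,215)]))
E
```

```text
tip [648.5  90.9 293.2] x 0.8 y -0.7 z 16.5
[598.67718645  29.41197623 281.94825198] [ 0.11563112 -0.24330666 -2.93756604]
```

View pics/st3.png

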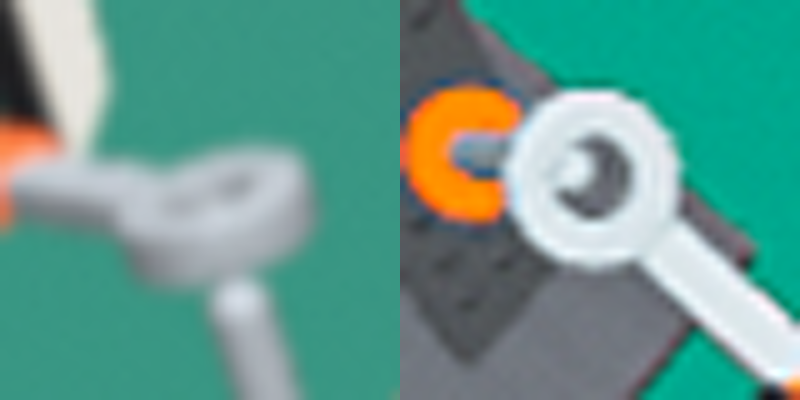

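```bash
python3 - <<'E'
from h import *
S=capture("scene");T=capture("top")
s=np.load("stand.npy");f=-np.array([np.cos(s[2]),np.sin(s[2]),0]);pz=f*.4695+np.array([0,0,.8829]);u=f*.8829-np.array([0,0,.4695]);y=np.cross(pz,-u)
tip=np.array([648.5,90.9,293.2])
for k in(10,16.5,20): print(k,np.round(proj(T,tip+k*pz),2),np.round(proj(S,tip+k*pz),2))
E,e=tri([ray(S,(215.75,311.2)),ray(T,(129.25,234.25))]);d=E-tip
print(E.round(1),e,"x",(-d@u).round(1),"y",(d@y).round(1),"z",(d@pz).round(1))
E
```

```text
10 [128.79 233.02] [219.62 312.39]
16.5 [128.93 233.76] [216.57 311.43]
20 [129.01 234.17] [214.92 310.92]
[642.5  84.  308.8] [0.3, 0.3] x -0.7 y 0.2 z 18.0
```

>>> play_rows([
  [[0.1, 0.12, -0.294], [0, 0, 0]],
  [[0.1, 0.12, -0.294], [0, 0, 0]],
  [[0.05, 0.06, -0.147], [0, 0, 0]],
  [[0, 0, 0], [0, 0, 0]],
  [[0, 0, 0], [0, 0, 0]],
])

```text
time: 13.52
tool_pos: [606.3, 38.4, 260.0]
tcp_rot: [3.141, -0.489, 0.883]
contact_force: [0.4, -1.0, -1.3]
grip_width: 23.3
finger_force: 30.0
```

>>> play_rows([
  [[0.1, 0.121, -0.294], [0, 0, 0]],
  [[0.1, 0.121, -0.294], [0, 0, 0]],
  [[0.1, 0.121, -0.294], [0, 0, 0]],
  [[0, 0, 0], [0, 0, 0]],
  [[0, 0, 0], [0, 0, 0]],
])

```text
time: 14.15
tool_pos: [615.3, 49.4, 233.4]
tcp_rot: [3.141, -0.489, 0.883]
contact_force: [-0.3, 0.0, -2.5]
grip_width: 23.7
finger_force: 30.0
```

```bash
python3 - <<'E'
from h import *
S=capture("scene");T=capture("top");print(get_obs()["contact_force"],get_obs()["moment"])
crop=lambda c,r,q:cv2.resize(c["frame"][r:r+60,q:q+60,::-1],(400,400),interpolation=cv2.INTER_CUBIC)
cv2.imwrite("pics/st4.png",np.hstack([crop(S,205,290),crop(T,105,205)]))
E
```

```text
[-0.20037788 -0.46606614 -2.19125795] [-0.34947047  0.24469474 -0.02040634]
```

View pics/st4.png

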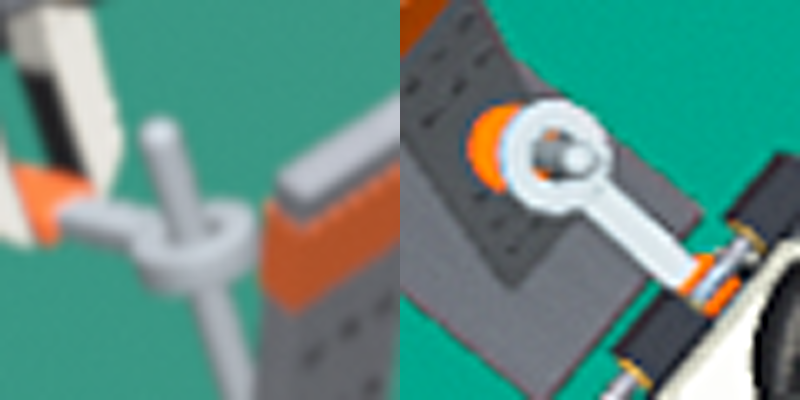

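The peg is through the eye (scene crop shows the rod emerging; top crop hole and tip overlap). Continue down.

>>> play_rows([
  [[0.1, 0.121, -0.294], [0, 0, 0]],
  [[0.1, 0.121, -0.294], [0, 0, 0]],
  [[0.1, 0.121, -0.294], [0, 0, 0]],
  [[0.1, 0.121, -0.294], [0, 0, 0]],
  [[0.05, 0.06, -0.147], [0, 0, 0]],
  [[0, 0, 0], [0, 0, 0]],
  [[0, 0, 0], [0, 0, 0]],
])

```text
time: 15.12
tool_pos: [628.8, 65.6, 194.0]
tcp_rot: [3.141, -0.489, 0.883]
contact_force: [-0.1, -0.2, -2.3]
grip_width: 23.6
finger_force: 30.0
```

>>> play_rows([
  [[0.03, 0.036, -0.088], [0, 0, 0]],
  [[0, 0, 0], [0, 0, 0]],
  [[0.02, 0.024, -0.059], [0, 0, 0]],
  [[0, 0, 0], [0, 0, 0]],
  [[0, 0, 0], [0, 0, 0]],
])

```text
time: 15.75
tool_pos: [630.2, 67.5, 189.2]
tcp_rot: [3.141, -0.488, 0.882]
contact_force: [-0.3, 0.3, -1.6]
grip_width: 23.6
finger_force: 30.0
```

>>> play_rows([
  [[0.02, 0.024, -0.059], [0, 0, 0]],
  [[0, 0, 0], [0, 0, 0]],
  [[0, 0, 0], [0, 0, 0]],
])

```text
time: 16.12
tool_pos: [630.8, 68.2, 187.4]
tcp_rot: [3.141, -0.488, 0.882]
contact_force: [-0.9, 0.1, -2.4]
grip_width: 23.6
finger_force: 30.0
```

>>> play_rows([
  [[0.02, 0.024, -0.059], [0, 0, 0]],
  [[0, 0, 0], [0, 0, 0]],
  [[0, 0, 0], [0, 0, 0]],
])

```text
time: 16.5
tool_pos: [631.4, 68.9, 185.7]
tcp_rot: [3.141, -0.488, 0.882]
contact_force: [0.3, 0.1, -2.3]
grip_width: 23.9
finger_force: 30.0
```

```bash
python3 - <<'E'
from h import *
S=capture("scene");T=capture("top");o=get_obs();print(o["contact_force"],o["moment"])
s=np.load("stand.npy");f=-np.array([np.cos(s[2]),np.sin(s[2]),0]);pz=f*.4695+np.array([0,0,.8829]);u=f*.8829-np.array([0,0,.4695]);y=np.cross(pz,-u)
d=o["tool_pos"]-u*76-pz*10.7-(np.array([648.5,90.9,293.2])-97*pz);print((-d@u).round(1),(d@y).round(1),(d@pz).round(1))
crop=lambda c,r,q:cv2.resize(c["frame"][r:r+60,q:q+60,::-1],(400,400),interpolation=cv2.INTER_CUBIC)
cv2.imwrite("pics/st5.png",np.hstack([crop(S,220,290),crop(T,105,195)]))
E
```

```text
[ 0.5680655  -0.12660635 -2.38847107] [-0.30428796  0.29066649 -0.10239693]
0.9 -0.8 4.5
```

View pics/st5.png

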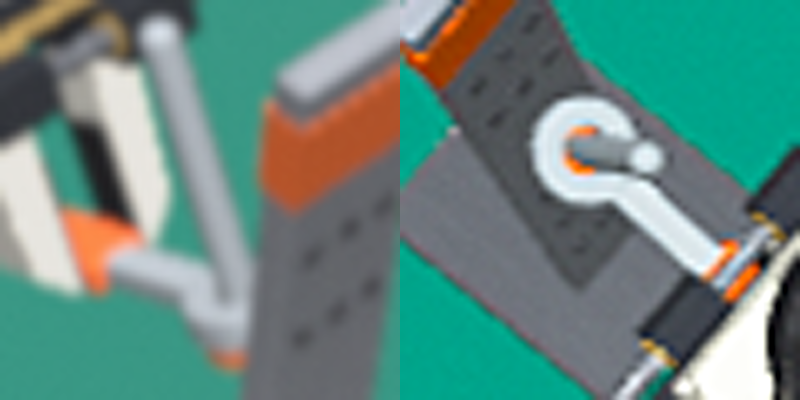

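The eye sits just above the collar (scene crop, orange sliver visible at 230,355); no contact yet. Creep on.

>>> play_rows([
  [[0.02, 0.024, -0.059], [0, 0, 0]],
  [[0, 0, 0], [0, 0, 0]],
  [[0, 0, 0], [0, 0, 0]],
])

```text
time: 16.98
tool_pos: [632.1, 69.6, 184.1]
tcp_rot: [3.141, -0.489, 0.882]
contact_force: [-1.2, -1.7, -0.7]
grip_width: 23.4
finger_force: 30.0
```

>>> play_rows([
  [[0.02, 0.024, -0.059], [0, 0, 0]],
  [[0, 0, 0], [0, 0, 0]],
  [[0, 0, 0], [0, 0, 0]],
])

```text
time: 17.35
tool_pos: [632.6, 70.2, 182.2]
tcp_rot: [3.141, -0.488, 0.882]
contact_force: [-2.5, -2.6, 0.3]
grip_width: 23.4
finger_force: 30.0
```

>>> play_rows([
  [[0.02, 0.024, -0.059], [0, 0, 0]],
  [[0, 0, 0], [0, 0, 0]],
  [[0, 0, 0], [0, 0, 0]],
])

```text
time: 17.73
tool_pos: [633.2, 71.0, 180.3]
tcp_rot: [3.141, -0.488, 0.882]
contact_force: [-1.8, -3.4, 0.2]
grip_width: 23.4
finger_force: 30.0
```

>>> play_rows([
  [[0, 0, 0], [0, 0, 0]],
  [[0, 0, 0], [0, 0, 0]],
  [[0, 0, 0], [0, 0, 0]],
  [[0, 0, 0], [0, 0, 0]],
  [[0, 0, 0], [0, 0, 0]],
  [[-0.1, -0.12, 0.3], [0, 0, 0]],
  [[-0.2, -0.24, 0.59], [0, 0, 0]],
  [[-0.3, -0.36, 0.88], [0, 0, 0]],
  [[-0.3, -0.36, 0.88], [0, 0, 0]],
  [[-0.3, -0.36, 0.88], [0, 0, 0]],
  [[-0.3, -0.36, 0.88], [0, 0, 0]],
  [[-0.3, -0.36, 0.3], [0, 0, 0]],
], hand=0.2)

```text
time: 19.23
tool_pos: [579.1, 5.5, 323.9]
tcp_rot: [3.137, -0.49, 0.884]
contact_force: [0.1, -0.6, -0.5]
grip_width: 55.3
finger_force: 0.0
```

```bash
python3 - <<'E'
from h import *
S=capture("scene");T=capture("top");o=get_obs();print(o["contact_force"],o["tool_pos"])
crop=lambda c,r,q:cv2.resize(c["frame"][r:r+75,q:q+75,::-1],(400,400),interpolation=cv2.INTER_CUBIC)
cv2.imwrite("pics/st6.png",np.hstack([crop(S,220,280),crop(T,100,195)]))
E
```

```text
[ 0.3197782   1.0485425  -0.38832777] [578.79010906   5.12922984 322.66618887]
```

View pics/st6.png

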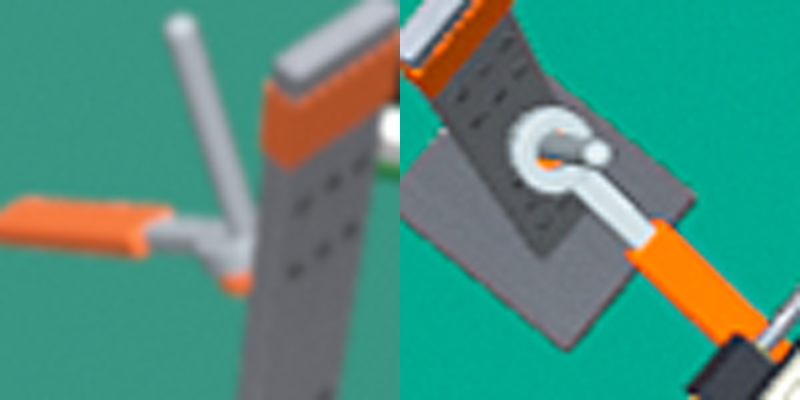

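>>> play_rows([
  [[-0.5, -0.8, 0.6], [0, 0, 0]],
  [[-0.5, -0.8, 0.6], [0, 0, 0]],
  [[-0.5, -0.8, 0.6], [0, 0, 0]],
  [[0, 0, 0], [0, 0, 0]],
  [[0, 0, 0], [0, 0, 0]],
  [[0, 0, 0], [0, 0, 0]],
])

```text
time: 20.08
tool_pos: [534.2, -64.8, 374.6]
tcp_rot: [-3.14, -0.488, 0.882]
contact_force: [0.2, -0.1, -0.6]
grip_width: 55.1
finger_force: 0.0
```

```bash
python3 - <<'E'
from h import *
S=capture("scene");T=capture("top")
s=np.load("stand.npy");f=-np.array([np.cos(s[2]),np.sin(s[2]),0]);pz=f*.4695+np.array([0,0,.8829])
for col in (np.array([648.5,90.9,293.2])-97*pz,np.array([678,126.8,205])):
  for k in(0,6,16,24): print(k,np.round(proj(T,col+k*pz),1),np.round(proj(S,col+k*pz),1))
print("obs top",127.7,223.1)
for n in("scene","top"):
  for q in("spanner_eye","spanner_tail"): print(q,n,[(np.round(x["at"],1).tolist(),round(x["p"],2)) for x in pinpoint(q,n)][:4])
E
```

```text
0 [126.7 222.1] [267.4 327.4]
6 [126.8 222.7] [264.8 326.6]
16 [127.  223.6] [260.5 325.2]
24 [127.1 224.4] [257.  324.2]
0 [126.8 222. ] [268.4 327.7]
6 [126.9 222.5] [265.9 326.9]
16 [127.1 223.4] [261.6 325.5]
24 [127.2 224.2] [258.1 324.4]
obs top 127.7 223.1
spanner_eye scene [([268.2, 326.7], 0.92), ([187.8, 234.3], 0.5)]
spanner_tail scene [([302.4, 278.9], 0.9), ([182.9, 200.5], 0.64), ([259.9, 282.0], 0.59)]
spanner_eye top [([155.0, 317.2], 0.5)]
spanner_tail top [([175.5, 271.6], 0.67), ([160.0, 269.2], 0.64)]
```

```bash
python3 -c "
from h import *
print(bot.close_job())"
```

```text
the job is handed in; nothing more can be done
None
```

The spanner hangs by its eye on the orange-collared peg, resting at the collar as far as the camera views show, and is released with the arm clear of it. I handed the job in at about 20 s, but the hand-in returned no verdict.

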